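Roll the red-capped tube up the scanner chute

TASK

Push the red-capped test tube up its sloping lane of the two-lane chute with your fingertips, steadily, until it drops over the crest into the cradle at the top, in front of the stop, and stays there when you let go. Roll it all the way, do not lift it or flick it; leave the yellow-capped tube waiting at the foot of its lane and the things around the chute undisturbed.

Things in the scene. Friction and masses are not known exactly. Their poses are not given: they have to be found in the camera images.
- chute: fixed two-lane tube chute, grey and white plastic, 181 mm long (x), 265 wide (y), 53 high. Origin on the worktop under its middle; x level, pointing uphill along the lanes, y left across them, z up. Grey ramp rises at 10 degrees from x = -95, z = 14 mm to the crest at x = 48, z = 39 mm; then the cradle; then the white stop, face at x = 70, top z = 53 mm. Friction about 0.5.
- ramp: the chute's sloping floor: origin at the middle of its lower edge, on the surface; x up the slope, 145 mm to the crest, z square off the surface. White walls 5 mm thick at y = -130, 0, 130 mm stand 12 mm above it (to 18 mm above the cradle's floor) and bound two lanes 125 mm wide.
- left_foot (a point): on the ramp's surface at the lower edge, middle of the left lane (chute's y = +65 mm). Two blue corner pads, 10 mm long, 12 wide, 8 high, hold the waiting tube by its ends; the 100 mm between them is open at the lower edge, so that fingers can come in behind the tube
- right_foot (a point): the same for the right lane (chute's y = -65 mm)
- left_cradle (a point): middle of the cradle floor at the top of the left lane: a level trough 22.5 mm wide between crest and stop, 6 mm below the crest, 33 mm above the worktop; a tube lying in it has its axis about 9 mm above this point and within 3 mm of it along the chute's x
- right_cradle (a point): the same for the right lane (chute's -y)
- red_tube: glass test tube with a red screw cap, 18 mm in diameter and 114 mm long (the last 20 mm is the cap), 18 g, lying across one lane of the chute, its axis along the chute's y; it rolls freely, and slews askew if pushed off its middle. Origin on the axis at the closed bottom end, z along the axis towards the cap.
- red_mid (a point): middle of the red-capped tube's length, on its axis; at the start about 20 mm up the slope from the lower edge
- red_bottom (a point): on the red-capped tube's axis, 9 mm from its closed end
- red_cap (a point): on the red-capped tube's axis, in the cap, 105 mm from its closed end
- yellow_tube: glass test tube with a yellow screw cap, 18 mm in diameter and 114 mm long (the last 20 mm is the cap), 18 g, lying across one lane of the chute, its axis along the chute's y; it rolls freely, and slews askew if pushed off its middle. Origin on the axis at the closed bottom end, z along the axis towards the cap. It waits in the other lane.
- yellow_mid (a point): middle of the yellow-capped tube's length, on its axis
- dropper: brown dropper bottle with a red bulb, 36 mm across, 104 mm high, loose, origin under its middle; to be left alone
- marker: white marker pen with a red cap, 15x122x17 mm, lying loose, origin under its middle; to be left alone
- petri_dish: petri dish with cream-coloured gel, 62 mm across, 16 mm high, loose, origin under its middle; to be left alone
Mind the look-alikes: they are no part of the job. What is shaped like the red_tube but orange or purple is not meant.

How it is judged (in metres and radians):
At the end, for the whole second after the job is handed in: The red-capped tube lies at rest in the cradle of its lane: both ends of its axis are between the crest and the stop (53 to 66 mm ahead of the chute's origin) and 36 to 46.5 mm above the worktop; the yellow-capped tube is within 12 mm of where it started (x of red_bottom in the frame of chute between 0.053 and 0.066 m and z of red_bottom in the frame of chute between 0.036 and 0.0465 m and x of red_cap in the frame of chute between 0.053 and 0.066 m and z of red_cap in the frame of chute between 0.036 and 0.0465 m and linear speed of red_tube below 0.02 m/s and distance of yellow_mid from where it was at the start of the episode below 0.012 m); the robot touches nothing.
It fails at once if the red-capped tube is lifted or carried: an end of its axis more than 22 mm off the ramp's surface (13 mm of air under it) (z of any of red_bottom, red_cap in the frame of ramp above 0.022 m).
It fails at once if the red-capped tube is flicked (faster than 0.6 m/s) (linear speed of red_tube above 0.6 m/s).
It fails at once if the yellow-capped tube is moved more than 12 mm (distance of yellow_mid from where it was at the start of the episode above 0.012 m).
It fails at once if the dropper bottle, marker or petri dish is moved more than 20 mm (distance of any of dropper, marker, petri_dish from where it was at the start of the episode above 0.02 m).
It also fails if it takes over 38 s, if anything falls off the work surface, if the arm or the gripper's body presses on something with over 40 N, if the wrist force passes 120 N, or if a joint passes its speed limit or range.

ROBOT

A 6-joint arm with a two-finger parallel gripper is mounted at the origin on a cart in front of the work surface, level with it; the furniture and walls round the work are solid. World frame = base frame: x ahead of the robot, y to its left, z up, the work surface at z = 0. Lengths are in mm, angles in rad, forces in N, time in s.
With the tool pointing down it reaches from about 350 to 875 mm from the base axis. Payload 4.2 kg.
Tool frame: the origin (TCP) lies at the very end of the fingers, on their centre line; the grasp point (between the pads) lies 19 mm behind it; z points along the fingers, y is the line along which they close (so a half turn about z gives the same grasp; the last joint's range is limited). The gripper opens to 85 mm and grips with 20 to 120 N. Pads are 22 mm wide; open, the fingers measure 114 mm over their backs; the gripper's body (76 mm by 85 mm) begins 54 mm behind the grasp point. The pads swing forward as they close: fully open they stand 13 mm farther back than shut.
Start: joints at [1.597, 0.385, 0.008, 0, -1.194, -0.259], TCP at [144.158, 608.126, 231.312] pointing down, gripper open.
Joint ranges: [-3.14, 3.14], [-1.21, 2.06], [-1.07, 1.41], [-3.16, 2.05], [-2.99, -0.16], [-3.1, 3.1]. Speed limits (rad/s): [2.79, 2.79, 3.14, 3.14, 3.14, 3.14].

INTERFACE

Orientations are given as a unit quaternion [x, y, z, w].
In Python, from bench import read_state, get_image, camera_model, job_done gives the robot as it stands.
- The arm moves only by the shell command python3 -m handwheel 'ROWS'. ROWS is JSON, a list of rows, each a list of 7 numbers: the shift along the tool's x, y, z in m, then the turn, a rotation vector about the tool's x, y, z in rad, then the gripper's target within -1 to 1 (fully open at 1, half-way at 0, shut at -1). In form: [[dx, dy, dz, wx, wy, wz, jaw], ...]. A call has 1 to 10 rows; each row is the pose to reach, as a shift and turn from the pose commanded when the call began, along the tool's axes at that moment; what a row does not reach only later rows make up. A row lasts 1/8 s, in which the tool goes at most 62.5 mm and 10.7 degrees, less where a joint would pass 70% of its speed; a pose out of reach is approached as far as the arm can. A call with a gripper value outside its range is refused whole. The fingers move at their own pace and stop on an object; the grip force is fixed at half the most. Time passes only in rows, so rows that repeat a pose let the fingers close. It gives the time, the measured TCP pose, the force, the opening and the grip force at its end, in the units of the state.
- read_state(): the state, without advancing time (a new reading comes with each control period).
- get_image(name): name is "side" or "top" or "wrist"; returns (picture, depth): 480x640x3 uint8, blue, green, red; 480x640 float32, mm along the optical axis (not along the pixel's ray), 0 where there is no reading.
- camera_model(name): a dict with "K" (3x3 intrinsics, pixels), "dist" ([k1, k2, p1, p2, k3] as OpenCV has them; the pictures are not rectified), "rvec" (rotation vector, rad) and "tvec" (3), from world to camera coordinates, as OpenCV has them; the wrist camera has in their place "hand_eye" (4x4, takes a point from camera to tool coordinates, whose origin is the TCP and whose axes are the flange's). Camera axes: x right, y down, z forward; pixel columns grow to the right and rows downward; lengths in mm; the calibration is good to about 2 mm. A picture is of the moment at which its call begins: read the wrist's pose just before it. camera_model takes no time and is no camera call.
- job_done(): hands the job in; it is judged then, once.
The state is a dict: "clock": time; "joints": joint angles; "joint_vel": joint speeds; "joint_efforts": joint torques, N m; "position": TCP position; "ee_rot": TCP orientation; "contact_force": force on the tool from outside, world axes, zero at the start; "wrist_torque": the same for the moment, N m; "gripper_width": finger opening in mm; "grasp_force": force on a finger pad.
Only numpy, scipy, OpenCV 4.12 (cv2) and the standard library are available. Lean on these libraries where they do the work, as an engineer would, in place of code of your own. Each camera call takes 0.05 s, during which the arm holds its last target. There are 200 camera calls.

## Working session

There is one attempt and no reset: what is moved stays moved. The work goes in short steps, Python scripts to look and compute and a shell command to move; the robot and the scene stay as the last step left them, time stands still between calls to the robot, and variables do not carry over. Pictures are saved under pics/ and viewed, at most 10 in all, crops included, and the job is handed in when it is done.

```bash
mkdir -p pics
cat > h.py <<'E'
import numpy as np, cv2
from bench import read_state, get_image, camera_model
def snap(n,f):
    s=read_state(); im,d=get_image(n); cv2.imwrite(f'pics/{f}.png',im); np.save(f'pics/{f}.npy',d); return s,im,d
def world(n,u,v,d,s=None):
    m=camera_model(n); K=np.array(m['K']); p=cv2.undistortPoints(np.array([[[u,v]]],float),K,np.array(m['dist']))[0,0]
    c=np.array([p[0]*d,p[1]*d,d])
    R=cv2.Rodrigues(np.array(m['rvec'],float))[0]
    return R.T@(c-np.array(m['tvec']).ravel())
def proj(n,P):
    m=camera_model(n)
    return cv2.projectPoints(np.array(P,float).reshape(-1,1,3),np.array(m['rvec'],float),np.array(m['tvec'],float),np.array(m['K']),np.array(m['dist']))[0][:,0]
E
python3 - <<'E'
from h import *
s,_,_=snap('top','top0'); snap('side','side0'); print(s)
E
```

```text
{'clock': 0.0, 'joints': array([ 1.59655916e+00,  3.85575845e-01,  6.59503418e-03, -4.86326742e-04,
       -1.19401984e+00, -2.58640539e-01]), 'joint_vel': array([ 0.00211399, -0.00192568, -0.00030975, -0.00025142,  0.00093964,
        0.00073706]), 'joint_efforts': array([ 7.07764684e-04, -3.92293417e+01,  1.88407177e+01,  4.18635070e+00,
       -4.50573396e-03, -5.16657607e-06]), 'position': array([144.06262215, 607.55249531, 230.19978803]), 'ee_rot': array([ 9.93217597e-01, -1.16264952e-01, -6.75250857e-05,  1.12306842e-03]), 'contact_force': array([-0.6924067 ,  0.68410243, -0.21920706]), 'wrist_torque': array([-0.05434166,  0.04508705, -0.00954923]), 'grasp_force': 0.0, 'gripper_width': 85.36378163621995}
```

View pics/top0.png

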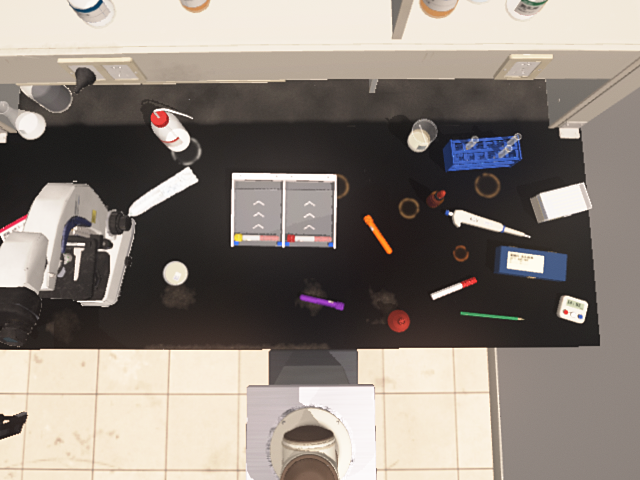

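View pics/side0.png

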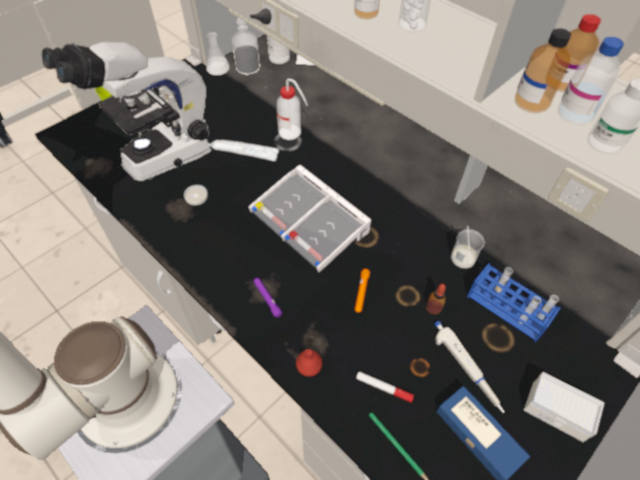

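The chute is at about (284,210) in the top view, uphill away from the robot. The red tube is at (310,239) in the right lane and the yellow at (257,239) in the left. The gripper is at far left, beside the microscope.

Run:
```python
from h import *
im=cv2.imread('pics/top0.png'); d=np.load('pics/top0.npy')
cv2.imwrite('pics/crop.png',cv2.resize(im[165:255,225:345],None,fx=6,fy=6,interpolation=cv2.INTER_CUBIC))
for n,u,v in [('mic',75,185),('mic2',60,250),('mic3',125,225),('micleft',5,260),('gripper',8,425),('foldL',236,245),('footR',333,245),('topL',236,177),('topR',333,177),('red',310,239),('purp',322,302),('shelf',300,40)]:
    print(n,world('top',u,v,d[v,u]).round(),d[v,u])
```

```text
mic [608. 501. 225.] 982.6583
mic2 [463. 505. 258.] 930.1417
mic3 [539. 437. 109.] 1088.1963
micleft [433. 546. 363.] 822.0128
gripper [139. 536. 335.] 809.4844
foldL [504. 190.  -1.] 1191.7081
footR [498. -60.  30.] 1158.5518
topL [670. 184.  54.] 1159.8691
topR [669. -62.  51.] 1161.738
red [512.  -2.  38.] 1152.9341
purp [355. -32.  12.] 1156.929
shelf [842.   9. 382.] 858.27673
```

View pics/crop.png

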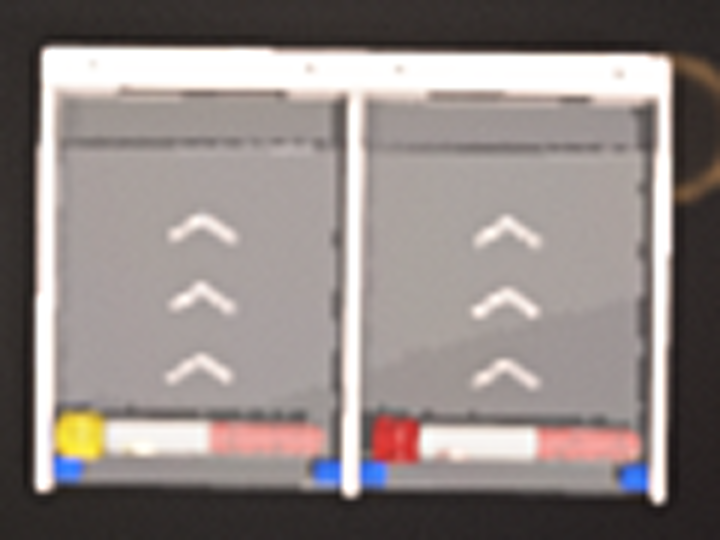

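The crop shows the chute nearly square to the world. Red cap is to the left, its tube spans crop columns 372–640 in the right lane, row about 440. I'll fit the chute's pose by reprojection.

Run:
```python
from h import *
from scipy.optimize import least_squares
m=np.array([[40,46],[674,54],[40,490],[658,500],[62,143],[638,150]],float)
px=(m+.5)/6-.5+[225,165]
P=np.array([[86,132.5,53],[86,-132.5,53],[-95,132.5,26],[-95,-132.5,26],[48,127.5,39],[48,-127.5,39]])
def T(q,P): c,s=np.cos(q[2]),np.sin(q[2]); return np.c_[q[0]+c*P[:,0]-s*P[:,1],q[1]+s*P[:,0]+c*P[:,1],P[:,2]]
r=least_squares(lambda q:(proj('top',T(q,P))-px).ravel(),[585,62,0])
print(r.x,r.fun.reshape(-1,2).round(2))
q=r.x
# tube points
for n,(u,v) in dict(capend=(372,438),bot=(641,445),ycap=(55,433),ybot=(326,440)).items():
    a=world('top',(u+.5)/6-.5+225,(v+.5)/6-.5+165,1); b=world('top',(u+.5)/6-.5+225,(v+.5)/6-.5+165,1000)
    w=a+(b-a)*(27-a[2])/(b[2]-a[2]); c,s=np.cos(q[2]),np.sin(q[2]); e=w[:2]-q[:2]
    print(n,w.round(1),'chute',(c*e[0]+s*e[1]).round(1),(-s*e[0]+c*e[1]).round(1))
print(T(q,np.array([[-75,-65,0],[-95,-65,0],[60,-65,0]])).round(1))
```

```text
[ 5.92092363e+02  6.54207706e+01 -2.15887828e-02] [[ 0.06  0.68]
 [-1.07  0.68]
 [-0.89 -1.17]
 [ 0.55 -1.33]
 [-1.26  0.49]
 [ 2.62  0.64]]
capend [518.   57.1  27. ] chute -73.9 -9.9
bot [514.2 -56.6  27. ] chute -75.2 -123.7
ycap [521.1 191.5  27. ] chute -73.7 124.5
ybot [517.3  76.6  27. ] chute -75.0 9.5
[[515.7   2.1   0. ]
 [495.7   2.5   0. ]
 [650.7  -0.9   0. ]]
```

```bash
cat >> h.py <<'E'
from scipy.spatial.transform import Rotation as Ro
Q=np.array([592.1,65.4,-.0216])
def ch(X,Y,Z): c,s=np.cos(Q[2]),np.sin(Q[2]); return np.array([Q[0]+c*X-s*Y,Q[1]+s*X+c*Y,Z])
def deltas(pts):
    s=read_state(); R=Ro.from_quat(s['ee_rot']); c,sn=np.cos(Q[2]),np.sin(Q[2])
    D=np.array([[c,sn,0],[sn,-c,0],[0,0,-1]])
    print('turn',(R.inv()*Ro.from_matrix(D)).as_rotvec().round(3))
    for p in pts: print(((R.inv().apply(np.array(p)-s['position']))/1000).round(4))
E
python3 - <<'E'
from h import *
deltas([(150,430,231),(250,330,231),(350,180,220),ch(-140,-67,150)])
d=np.load('pics/top0.npy')
for u,v in [(15,310),(5,330),(20,225),(35,215)]: print(u,v,world('top',u,v,d[v,u]).round())
E
```

```text
turn [ 0.002  0.    -0.211]
[ 0.0468  0.1715 -0.0003]
[ 1.672e-01  2.457e-01 -2.000e-04]
[0.2991 0.3685 0.0111]
[0.4383 0.5189 0.0814]
15 310 [344. 505. 386.]
5 330 [310. 514. 395.]
20 225 [556. 745.  29.]
35 215 [533. 554. 273.]
```

```bash
python3 -m handwheel '[[0.015,0.057,0,0,0,-0.05,1],[0.03,0.114,0,0,0,-0.1,1],[0.047,0.171,0,0,0,-0.211,1],[0.087,0.196,0,0,0,-0.211,1],[0.127,0.221,0,0,0,-0.211,0.2],[0.167,0.246,0,0,0,-0.211,0.2],[0.21,0.287,0,0,0,-0.211,0.2],[0.255,0.328,0.005,0,0,-0.211,0.2],[0.299,0.368,0.011,0,0,-0.211,0.2],[0.299,0.368,0.011,0,0,-0.211,0.2]]'
python3 - <<'E'
from h import *
deltas([ch(-140,-67,150)])
E
```

```text
clock: 1.35
position: [350.9, 177.5, 219.5]
ee_rot: [1.0, -0.015, -0.001, 0.001]
contact_force: [0.1, -0.3, 0.1]
gripper_width: 51.3
grasp_force: 0.0
turn [ 0.002  0.002 -0.008]
[0.105  0.1729 0.0696]
```

```bash
python3 -m handwheel '[[0.025,0.045,0,0,0,0,0.2],[0.05,0.09,0,0,0,0,0.2],[0.078,0.13,0.02,0,0,0,0.2],[0.105,0.173,0.04,0,0,-0.01,0.2],[0.105,0.173,0.07,0,0,-0.01,0.2],[0.105,0.173,0.07,0,0,-0.01,0.2],[0.105,0.173,0.07,0,0,-0.01,0.2]]'
python3 - <<'E'
from h import *
s,im,d=snap('wrist','w1'); print(s['position'],s['gripper_width'])
# red cap check in wrist cam
m=camera_model('wrist'); H=np.array(m['hand_eye']); print(H.round(2)); R=Ro.from_quat(s['ee_rot']).as_matrix()
def pw(P):
    t=R.T@(np.array(P)-s['position']); c=np.linalg.inv(H)@np.r_[t,1]
    return cv2.projectPoints(c[:3].reshape(1,1,3),np.zeros(3),np.zeros(3),np.array(m['K']),np.array(m['dist']))[0].ravel()
for P in [(-74.5,-10,26.7),(-74.5,-124,26.7),(-95,-65,14),(48,-65,39),(70,0,53),(-95,0,26)]:
    a=pw(ch(*P)); print(P,a.round()); cv2.drawMarker(im,tuple(int(x) for x in a),(0,255,0),0,12,1)
cv2.imwrite('pics/w1m.png',im)
E
```

```text
clock: 2.22
position: [452.0, 6.8, 151.3]
ee_rot: [1.0, -0.005, 0.001, -0.0]
contact_force: [-0.3, 0.1, -0.5]
gripper_width: 51.4
grasp_force: 0.0
[452.01028023   6.84880662 151.26737563] 51.42229868082929
[[  -0.     -0.96   -0.29   72.45]
 [   1.     -0.     -0.      0.18]
 [  -0.     -0.29    0.96 -142.53]
 [   0.      0.      0.      1.  ]]
(-74.5, -10, 26.7) [244. 137.]
(-74.5, -124, 26.7) [411. 138.]
(-95, -65, 14) [324. 166.]
(48, -65, 39) [328. -81.]
(70, 0, 53) [ 206. -142.]
(-95, 0, 26) [231. 167.]
```

View pics/w1m.png

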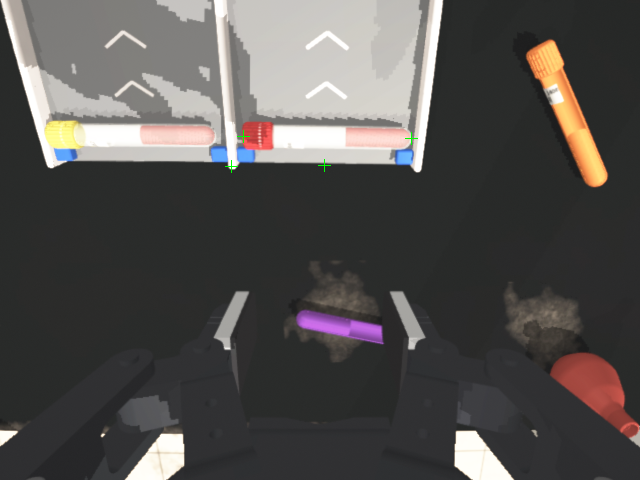

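The wrist view shows the red tube from (242,137) to (412,138), on my predicted marks, with the fingertips at (240,293) and (395,293). I'll measure the fingertip positions in the tool frame, then approach.

Run:
```python
from h import *
d=np.load('pics/w1.npy'); m=camera_model('wrist'); H=np.array(m['hand_eye'])
for u,v in [(240,294),(225,296),(398,294),(415,296),(230,320),(410,320)]:
    p=cv2.undistortPoints(np.array([[[u,v]]],float),np.array(m['K']),np.array(m['dist']))[0,0]; z=d[v,u]
    print(u,v,z,(H@[p[0]*z,p[1]*z,z,1])[:3].round(1))
def az(x): return 14+(x+95)*.1763+9.14
deltas([ch(-125,-67,120),ch(-125,-67,21),ch(-108,-67,21)])
```

```text
240 294 143.64697 [ 11.1 -29.7 -10.9]
225 296 322.0434 [-66.6 -79.5 152. ]
398 294 144.71121 [ 10.6  30.2 -10. ]
415 296 321.525 [-66.6  81.3 151.5]
230 320 125.95676 [ 10.4 -29.4 -29.6]
410 320 125.72202 [ 10.5  30.2 -29.8]
turn [-0.001 -0.002  0.012]
[0.0135 0.0057 0.0316]
[0.0133 0.0058 0.1306]
[0.0303 0.006  0.1307]
```

```bash
python3 -m handwheel '[[0.013,0.006,0.03,0,0,0.012,0.2],[0.013,0.006,0.06,0,0,0.012,0.2],[0.013,0.006,0.09,0,0,0.012,0.2],[0.013,0.006,0.115,0,0,0.012,0.2],[0.013,0.006,0.137,0,0,0.012,0.2],[0.013,0.006,0.137,0,0,0.012,0.2],[0.013,0.006,0.137,0,0,0.012,0.2]]'
python3 - <<'E'
from h import *
s,im,d=snap('wrist','w2'); snap('side','s2')
a=np.zeros((480,800,3),np.uint8); b=cv2.imread('pics/s2.png')[160:310,220:400]; b=cv2.resize(b,(400,333)); a[:333,400:]=b; a[:480,:400]=cv2.resize(im[60:440,160:477],(400,480))
cv2.imwrite('pics/c2.png',a)
deltas([ch(-108,-67,14)])
E
```

```text
clock: 3.15
position: [465.5, 0.5, 14.7]
ee_rot: [1.0, -0.011, 0.001, -0.0]
contact_force: [-0.4, -0.2, 0.0]
gripper_width: 51.3
grasp_force: 0.0
turn [-0.001 -0.003 -0.001]
[ 0.0173 -0.0009  0.0007]
```

View pics/c2.png

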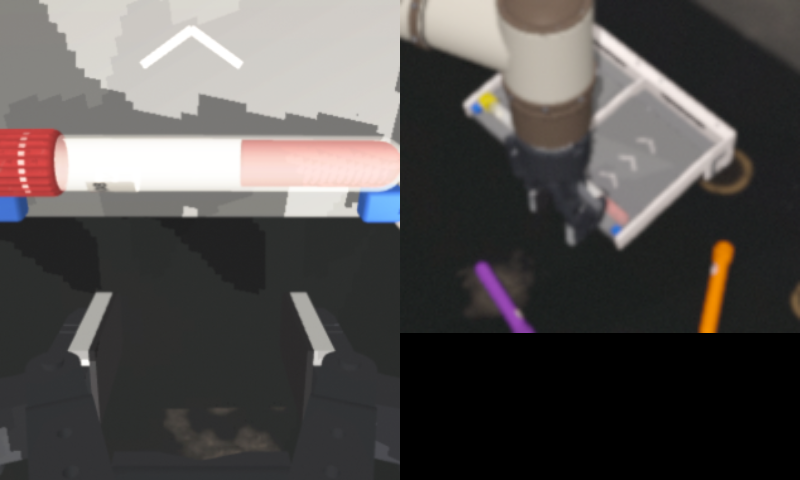

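The fingertips sit symmetrically between the blue pads, behind the tube. I'll start the push along the slope.

```bash
python3 -m handwheel '[[0.01,-0.001,0.001,0,0,0,0.2],[0.018,-0.001,0.001,0,0,0,0.2],[0.024,-0.001,0.001,0,0,0,0.2],[0.029,-0.001,0.001,0,0,0,0.2],[0.034,-0.001,0,0,0,0,0.2],[0.039,-0.001,-0.001,0,0,0,0.2],[0.044,-0.001,-0.002,0,0,0,0.2],[0.049,-0.001,-0.003,0,0,0,0.2]]'
python3 - <<'E'
from h import *
s,im,d=snap('wrist','w3'); cv2.imwrite('pics/c3.png',im[100:480])
deltas([ch(x,-67,14-3+.1763*(x+94.5)+3) for x in (-65,-40,-15,10,32)])
E
```

```text
clock: 4.25
position: [513.6, -0.5, 16.4]
ee_rot: [1.0, -0.012, -0.0, 0.0]
contact_force: [-0.6, -1.0, 0.1]
gripper_width: 51.1
grasp_force: 0.1
turn [-0.    -0.001 -0.002]
[ 0.0111 -0.0004 -0.0026]
[ 0.0361 -0.0005 -0.0069]
[ 0.0611 -0.0005 -0.0113]
[ 0.0861 -0.0006 -0.0157]
[ 0.1081 -0.0006 -0.0195]
```

View pics/c3.png

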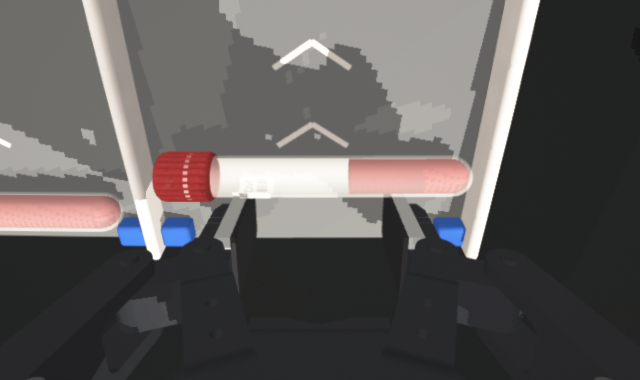

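The tube has left its pads, is square in the lane and rests on both fingertips (tube at about rows 155–200 in the crop). I'll continue the push.

```bash
python3 -m handwheel '[[0.005,0,-0.001,0,0,0,0.2],[0.01,0,-0.002,0,0,0,0.2],[0.015,0,-0.003,0,0,0,0.2],[0.02,0,-0.004,0,0,0,0.2],[0.025,0,-0.005,0,0,0,0.2],[0.03,0,-0.006,0,0,0,0.2],[0.035,0,-0.007,0,0,0,0.2],[0.04,0,-0.0075,0,0,0,0.2],[0.045,0,-0.0085,0,0,0,0.2],[0.05,0,-0.0095,0,0,0,0.2]]'
python3 - <<'E'
from h import *
s,im,d=snap('wrist','w4'); cv2.imwrite('pics/c4.png',cv2.resize(im[200:400],None,fx=.8,fy=.8))
deltas([ch(x,-67,14+.1763*(x+94.5)) for x in (-15,10,28,32,36)])
E
```

```text
clock: 5.55
position: [563.7, -1.7, 25.9]
ee_rot: [1.0, -0.012, -0.0, 0.0]
contact_force: [-0.8, 0.9, 0.2]
gripper_width: 51.0
grasp_force: 0.1
turn [-0.    -0.001 -0.002]
[ 0.0111 -0.0006 -0.0019]
[ 0.0361 -0.0007 -0.0063]
[ 0.0541 -0.0007 -0.0094]
[ 0.0581 -0.0007 -0.0101]
[ 0.0621 -0.0007 -0.0108]
```

View pics/c4.png

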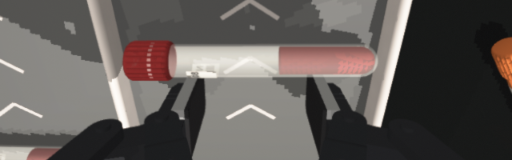

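The tube is still square and touching both fingers.

```bash
python3 -m handwheel '[[0.005,0,-0.001,0,0,0,0.2],[0.01,0,-0.002,0,0,0,0.2],[0.015,0,-0.003,0,0,0,0.2],[0.02,0,-0.0035,0,0,0,0.2],[0.025,0,-0.0045,0,0,0,0.2],[0.03,0,-0.0055,0,0,0,0.2],[0.035,0,-0.0065,0,0,0,0.2],[0.04,0,-0.007,0,0,0,0.2],[0.044,0,-0.008,0,0,0,0.2],[0.047,0,-0.0085,0,0,0,0.2]]'
python3 -m handwheel '[[0.003,0,-0.0005,0,0,0,0.2],[0.006,0,-0.001,0,0,0,0.2],[0.009,0,-0.0015,0,0,0,0.2],[0.012,0,-0.002,0,0,0,0.2],[0.015,0,-0.0025,0,0,0,0.2],[0.015,0,-0.0025,0,0,0,0.2],[0.015,0,-0.0025,0,0,0,0.2]]'
python3 - <<'E'
from h import *
s,im,d=snap('wrist','w5'); cv2.imwrite('pics/c5.png',im[100:420])
E
```

```text
clock: 6.85
position: [610.6, -2.8, 34.3]
ee_rot: [1.0, -0.012, 0.0, -0.0]
contact_force: [0.3, -0.1, 0.6]
gripper_width: 51.5
grasp_force: 0.2
clock: 7.72
position: [625.2, -3.2, 36.7]
ee_rot: [1.0, -0.012, -0.0, -0.0]
contact_force: [0.9, 0.0, 0.7]
gripper_width: 51.2
grasp_force: 0.0
```

View pics/c5.png

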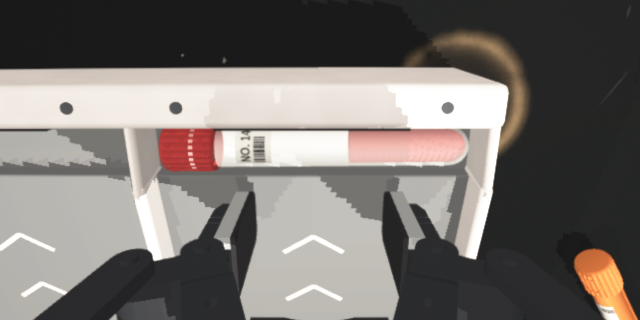

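The tube lies in the cradle against the stop (crop row 148, columns 160–467), square and clear of the fingers. I'll back off and rise, then check.

```bash
python3 -m handwheel '[[-0.01,0,-0.005,0,0,0,0.2],[-0.02,0,-0.02,0,0,0,0.2],[-0.03,0,-0.05,0,0,0,0.2],[-0.04,0,-0.09,0,0,0,0.2],[-0.05,0,-0.12,0,0,0,0.2],[-0.05,0,-0.12,0,0,0,0.2],[-0.05,0,-0.12,0,0,0,0.2],[-0.05,0,-0.12,0,0,0,0.2]]'
python3 - <<'E'
from h import *
s,im,d=snap('wrist','w6'); cv2.imwrite('pics/c6.png',im)
m=camera_model('wrist'); H=np.array(m['hand_eye']); R=Ro.from_quat(s['ee_rot']).as_matrix()
hsv=cv2.cvtColor(im,cv2.COLOR_BGR2HSV); k=((hsv[...,0]<6)|(hsv[...,0]>174))&(hsv[...,1]>190)&(hsv[...,2]>60)
n,l,st,ce=cv2.connectedComponentsWithStats(k.astype(np.uint8)); i=1+st[1:,4].argmax(); print(st[i],ce[i])
u,v=ce[i]; z=d[int(v),int(u)]; p=cv2.undistortPoints(np.array([[[u,v]]]),np.array(m['K']),np.array(m['dist']))[0,0]
w=R@(H@[p[0]*z,p[1]*z,z,1])[:3]+s['position']; e=w[:2]-Q[:2]; c,sn=np.cos(Q[2]),np.sin(Q[2]); print('cap top, chute',c*e[0]+sn*e[1],-sn*e[0]+c*e[1],w[2])
E
```

```text
clock: 8.78
position: [574.6, -2.1, 155.8]
ee_rot: [1.0, -0.012, -0.001, 0.0]
contact_force: [0.2, 0.2, -0.2]
gripper_width: 51.1
grasp_force: 0.0Traceback (most recent call last):
  File "<stdin>", line 5, in <module>
ValueError: attempt to get argmax of an empty sequence
```

View pics/c6.png

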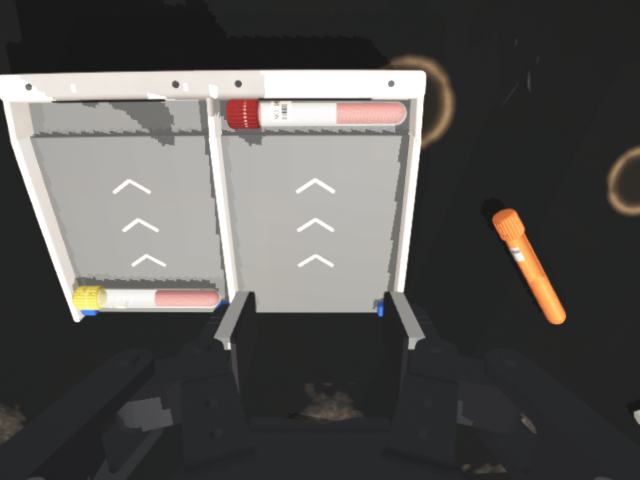

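The red tube lies squarely in the right cradle (row 114, columns 228–405), the yellow tube is still at its foot (row 298), and the gripper is clear. I'm handing in.

```bash
python3 -c "from bench import job_done; print(job_done())"
```

```text
the job is handed in; nothing more can be done
None
```

I pushed the red-capped tube up its lane and it now lies square in the right cradle against the stop; the yellow tube is still at its foot, the gripper is clear, and I handed the job in at about 9 s (last check by eye in the wrist picture; the measured check failed, and no verdict came back).

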